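Free the photo scale trapped under the sorting board

TASK

One photo scale card is caught under the front edge of the wooden sorting board that carries the slide box. Draw that card out from under the board without dragging, lifting or shifting the board and what stands on it, then lay the card flat on the bench beside the dark potsherd, close to it (centres within 9 cm) but not touching it. Leave the potsherd, the pale bone and the other scale card where they are.

Things in the scene. Friction and masses are not known exactly. Their poses are not given: they have to be found in the camera images.
- card: The photo scale card to draw out: stiff white strip with black squares, 30 x 120 x 8 mm, 20 g, lying flat on the bench. Origin: centre of its underside. Its y axis runs along the 120 mm length, x across the 30 mm width, z up. About 30 mm at its +y end is under the front edge of the board and carries part of the board's weight; the other 90 mm, towards -y, sticks out free on the robot's side. An identical card lies on top of the board.
- card_inner_end (a point): Middle of the end of the trapped card (+y end) that is under the board, at half its 8 mm thickness.
- card_outer_end (a point): Middle of the free end of the trapped card (-y end), nearest the robot, at half its 8 mm thickness.
- board: Wooden sorting board with a white sheet on it, 245 mm (its x, away from the robot) x 334 mm (its y), 12 mm thick with a raised rim to 18 mm, 0.35 kg. Origin: centre of its underside; z up. Its front edge (-x, 122 mm from the origin) rests on the card, so it leans about 2 degrees; its rear edge rests on the bench. When the card leaves, the front edge sinks about 8 mm onto the bench.
- slide_case: Closed blue slide box, 92 mm (x) x 145 mm (y) x 40 mm, about 0.8 to 1.1 kg, standing loose on the rear part of the board and holding it down. Origin: centre of its underside.
- spare_card: The other scale card, identical (30 x 120 x 8 mm), lying loose on top of the board in front of the slide box. Leave alone. Origin: centre of its underside, y along its length.
- dark_sherd: Dark brown-black potsherd, 25 x 28 x 9 mm, loose on the bench to the left or right in front of the board. Origin: centre of its underside.
- pale_bone: Pale tan piece of bone, 16 x 28 x 10 mm, loose on the bench on the other side from the potsherd. Leave alone. Origin: centre of its underside.
Things that resemble listed ones, but are neither listed nor needed, are in the scene too. Leave any purple or yellow look-alike of the card alone.

How it is judged:
At the end, for the whole second after the job is handed in: The card that was trapped lies flat and still on the bench, face up, its centre within 95 mm of the potsherd's centre, touching neither potsherd nor board; the board lies flat on the bench within 18 mm, and the slide box within 20 mm, of where they were (horizontal distance between card and dark_sherd below 0.095 m and height (world z) of card below 0.005 m and angle between card's own z axis and vertical below 0.1 rad and contact force between card and dark_sherd below 0.05 N and contact force between card and board below 0.05 N and linear speed of card below 0.02 m/s and angle between board's own z axis and vertical below 0.02 rad and distance of board from where it was at the start of the episode below 0.018 m and distance of slide_case from where it was at the start of the episode below 0.02 m).
It fails at once if the board is shifted by more than 18 mm (distance of board from where it was at the start of the episode above 0.018 m).
It fails at once if the board is lifted or tipped by more than 5 degrees (angle between board's own z axis and vertical above 0.09 rad).
It fails at once if the slide box is shifted by more than 20 mm (distance of slide_case from where it was at the start of the episode above 0.02 m).
It fails at once if the potsherd or the pale bone is moved by more than 20 mm (distance of any of dark_sherd, pale_bone from where it was at the start of the episode above 0.02 m).
It fails at once if the other scale card is moved by more than 25 mm (distance of spare_card from where it was at the start of the episode above 0.025 m).
It also fails if it takes over 45 s, if anything falls off the work surface, if the arm or the gripper's body presses on something with over 40 N, if the wrist force passes 120 N, or if a joint passes its speed limit or range.

ROBOT

A 7-joint arm with a two-finger parallel gripper is mounted at the origin on a cart in front of the work surface, level with it; the furniture and walls round the work are solid. World frame = base frame: x ahead of the robot, y to its left, z up, the work surface at z = 0. Lengths are in m, angles in rad, forces in N, time in s.
With the tool pointing down it reaches from about 0.35 to 0.9 m from the base axis. Payload 8.1 kg.
Tool frame: the origin (TCP) lies midway between the tips of the shut fingers; the grasp point (between the pads) lies 19 mm behind it (grip_depth is the distance from the TCP to the grasp point, in m); z points along the fingers, y is the line along which they close (so a half turn about z gives the same grasp; the last joint's range is limited). The gripper opens to 92 mm and grips with 3 to 60 N. Pads are 19 mm wide; open, the fingers measure 130 mm over their backs; the gripper's body (75 mm by 190 mm) begins 47 mm behind the grasp point.
Start: joints at [1.054, 0.434, 0.025, 1.573, -0.012, 1.134, -0.075], TCP at [0.251, -0.572, 0.227] pointing down, gripper open.
Joint ranges: [-2.62, 2.62], [-0.44, 2.09], [-1.27, 1.32], [0.08, 2.57], [-1.32, 4.46], [0.12, 2], [-2.74, 2.74]. Speed limits (rad/s): [2.22, 2.22, 3.01, 3.01, 3.14, 3.14, 3.14].

INTERFACE

Orientations are given as a unit quaternion [x, y, z, w].
In Python, from bench import * gives the robot as it stands.
- The arm moves only by the tool apply_moves, never from a script. Its argument "moves" is a list of rows, each a list of 7 numbers: the shift along the tool's x, y, z in mm, then the turn, a rotation vector about the tool's x, y, z in rad, then the closure in counts, from 0 (fully open) to 255 (shut). A call has 1 to 20 rows; each row shifts and turns the commanded pose from where the row before left it, along the tool's axes as they then stand; what a row does not reach is not made up. A row lasts 1/10 s, in which the tool goes at most 50 mm and 8.59 degrees, less where a joint would pass 70% of its speed; a pose out of reach is approached as far as the arm can. A call with a gripper value outside its range is refused whole. The fingers move at their own pace and stop on an object; the grip force is fixed at half the most. Time passes only in rows, so rows that do not move let the fingers close. It gives the time, the measured TCP pose, the force, the opening and the grip force at its end, in the units of the state.
- get_state(): the state, without advancing time (a new reading comes with each control period).
- read_camera(name): name is "side" or "top"; returns a dict with "color" (420x560x3 uint8, red, green, blue), "intrinsics" (3x3 intrinsics, pixels), "position" and "attitude" of the camera in the world. Camera axes: x right, y down, z forward; pixel columns grow to the right and rows downward; lengths in m; the calibration is good to about 2 mm. A picture is of the moment at which its call begins. There is no depth.
- hand_in(): hands the job in; it is judged then, once.
The state is a dict: "time": time; "joints": joint angles; "joint_vel": joint speeds; "tau": joint torques, N m; "eef_pos": TCP position; "orientation": TCP orientation; "wrist_force": force on the tool from outside, world axes, zero at the start; "ft_torque": the same for the moment, N m; "width": opening from 0.0 (shut) to 1.0 (fully open); "grip_force": force on a finger pad.
Only numpy, scipy, OpenCV 4.12 (cv2) and the standard library are available. Lean on these libraries where they do the work, as an engineer would, in place of code of your own. Each camera call takes 0.05 s, during which the arm holds its last target. There are 200 camera calls.

## Working session

There is one attempt and no reset: what is moved stays moved. The work goes in short steps, Python scripts to look and compute and a tool call to move; the robot and the scene stay as the last step left them, time stands still between calls to the robot, and variables do not carry over. Pictures are saved under pics/ and viewed, at most 10 in all, crops included, and the job is handed in when it is done.

Besides the shell and the picture viewer there is one more tool, called as name([rows], argument=value, ...), one row to a line, values as JSON. apply_moves: Moves the arm, as the interface text tells. Its arguments: {"type":"object","properties":{"moves":{"type":"array"}},"required":["moves"]}

```bash
mkdir -p pics; cat > h.py <<'E'
from bench import *
import numpy as np, cv2
from scipy.spatial.transform import Rotation as R
def cam(n,save=None):
    c=read_camera(n)
    if save: cv2.imwrite('pics/'+save,c['color'][:,:,::-1])
    return c
def rot(c):
    a=np.array(c['attitude'],float)
    return a if a.shape==(3,3) else R.from_quat(a).as_matrix()
def ray(c,u,v,z):
    d=rot(c)@np.linalg.inv(c['intrinsics'])@np.array([u,v,1.]); p=np.array(c['position'])
    return p+d*(z-p[2])/d[2]
def proj(c,P):
    q=c['intrinsics']@(rot(c).T@(np.array(P)-c['position'])); return q[:2]/q[2]
E
python3 - <<'E'
from h import *
for n in('top','side'):
    c=cam(n,n+'0.png'); print(c['intrinsics'],c['position'],c['attitude'])
print(get_state())
E
```

```text
[[383.00743398   0.         280.14629885]
 [  0.         383.00743398 214.08590857]
 [  0.           0.           1.        ]] [ 0.41537913 -0.14573144  0.98173161] [ 0.70856512 -0.70173574  0.05018977 -0.05462058]
[[383.85641038   0.         273.63183491]
 [  0.         383.85641038 211.06616349]
 [  0.           0.           1.        ]] [ 0.52765575 -0.94193583  0.51941764] [ 0.86755389 -0.02819873  0.00992787 -0.49644387]
{'time': 0.1, 'joints': array([ 1.05441971,  0.43516824,  0.02495852,  1.57397648, -0.01161546,
        1.13402978, -0.07510561]), 'joint_vel': array([-0.00238134, -0.00242905,  0.00078403, -0.00257349, -0.00059044,
        0.0002207 , -0.00077045]), 'tau': array([ 2.35985215e-03, -6.69127965e+01,  9.87686925e-01, -3.15145683e+01,
       -6.04945282e-02,  3.74266924e-02,  3.68035194e-05]), 'eef_pos': array([ 0.25107472, -0.57185302,  0.22602547]), 'orientation': array([ 9.78681531e-01,  2.05382438e-01, -2.01217445e-04, -6.89669866e-04]), 'wrist_force': array([-0.02614768, -0.08488069,  0.64192096]), 'ft_torque': array([ 0.01755362, -0.00581799, -0.01953376]), 'grip_force': 0.0, 'width': 0.9953804241589811}
```

View pics/top0.png

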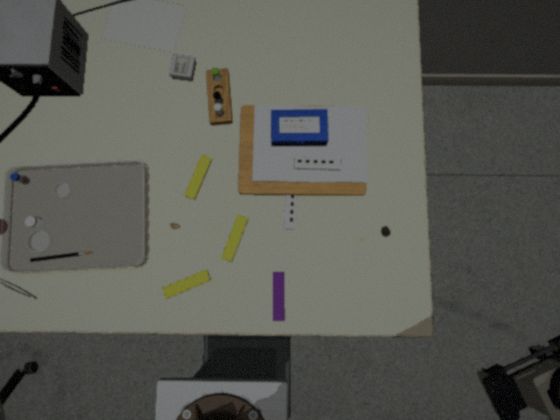

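View pics/side0.png

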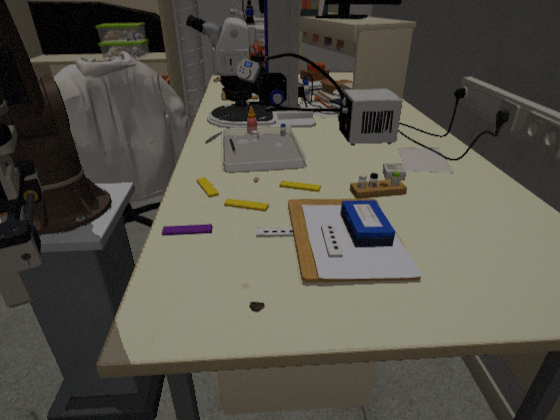

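The candidates are:
- White card sticking out under the board's front edge, top (291,212), side (275,232). This is the trapped one.
- White spare card on the board, top (317,163).
- Purple look-alike, top (279,296).
- Yellow look-alikes, top (198,176), (235,238) and (187,284).

The first fits the description. The dark sherd is at top (385,231) and the bone at about (175,226). A pale speck at (361,239) also needs checking.

```bash
python3 - <<'E'
from h import *
c=cam('top'); im=c['color']; 
cr=im[180:260,150:410]; cv2.imwrite('pics/crop1.png',cv2.resize(cr,None,fx=3,fy=3,interpolation=cv2.INTER_CUBIC)[:,:,::-1])
hsv=cv2.cvtColor(im,cv2.COLOR_RGB2HSV)
print(hsv[200:230:4,288],hsv[215,310],hsv[231,385],hsv[226,175],hsv[239,361],hsv[188,291])
def comps(m,z,box):
    u0,v0,u1,v1=box; s=np.zeros_like(m); s[v0:v1,u0:u1]=m[v0:v1,u0:u1]
    n,l,st,ce=cv2.connectedComponentsWithStats(s.astype(np.uint8))
    for i in range(1,n):
        if st[i,4]>8: print(st[i],ce[i].round(1),ray(c,*ce[i],z).round(4))
print('dark');comps(hsv[:,:,2]<90,.006,(365,215,405,250))
print('tan R');comps((hsv[:,:,1]>70),.006,(340,215,375,260))
print('bone');comps((hsv[:,:,1]>75),.006,(160,215,190,240))
print('card white');m=(hsv[:,:,1]<25);comps(m,.008,(275,190,305,235))
print('squares');comps(hsv[:,:,2]<90,.008,(280,192,302,232))
pts=np.argwhere(m[194:235,275:305])[:,::-1]+[275,194]
print([ray(c,*p,.008).round(4) for p in cv2.boxPoints(cv2.minAreaRect(pts.astype(np.float32)))])
E
```

```text
[[ 90   6 125]
 [ 36  10 124]
 [ 30   4 117]
 [ 90   2 122]
 [ 90   2 123]
 [100   6 122]
 [ 90   4 124]
 [  0   0 110]] [ 37  27 125] [16 94 30] [ 19  87 100] [ 23  50 122] [ 18 146 110]
dark
[381 226  10  11  83] [385.2 231.2] [ 0.5195 -0.4077  0.006 ]
tan R
bone
[171 223   7   5  23] [174.  225.3] [0.5295 0.1336 0.006 ]
card white
[275 195  30  40 945] [289.3 214.7] [ 0.5595 -0.1624  0.008 ]
squares
[280 194  22   4  33] [291.  194.6] [ 0.6122 -0.1665  0.008 ]
[291 202   3   4  10] [291.8 203.5] [ 0.5888 -0.1687  0.008 ]
[290 210   3   4  10] [291.2 211.5] [ 0.5679 -0.1672  0.008 ]
[290 218   3   4  11] [290.9 219.4] [ 0.5475 -0.1666  0.008 ]
[array([ 0.6107, -0.125 ,  0.008 ]), array([ 0.6114, -0.2001,  0.008 ]), array([ 0.5101, -0.2002,  0.008 ]), array([ 0.5094, -0.1263,  0.008 ])]
```

View pics/crop1.png

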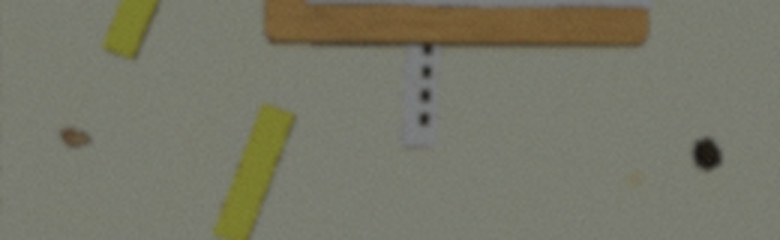

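The crop shows a white strip with black squares running under the front edge, at crop x 404–434 and y 45–147 (u 285–295, v 195–229). The sherd is at crop (707,154). The chosen card is right, so I'll now fit its edges more precisely.

```bash
python3 - <<'E'
from h import *
ims=[cam('top') for _ in range(6)]; c=ims[0]
im=np.mean([i['color'].astype(float) for i in ims],0)
b=cv2.GaussianBlur(im,(0,0),.7); f=b[:,:,2]-b[:,:,1]   # bluish = white card vs greenish bench
bg=np.median(f[200:232,300:330]); print(bg,f[214,280:300].round(0))
m=((f>bg+ (f[200:228,287].mean()-bg)/2)).astype(np.uint8)
s=np.zeros_like(m); s[197:235,278:301]=m[197:235,278:301]
dark=(im.mean(2)<100).astype(np.uint8); s[197:235,278:301]|=dark[197:235,278:301]
n,l,st,ce=cv2.connectedComponentsWithStats(s); k=1+np.argmax(st[1:,4]); print(st[k],ce[k])
L=[];Rr=[]
for v in range(199,226):
    u=np.where(l[v]==k)[0]; L.append(ray(c,u.min()-.5,v,.008)[:2]); Rr.append(ray(c,u.max()+.5,v,.008)[:2])
for E_ in(L,Rr):
    E_=np.array(E_); p=np.polyfit(E_[:,0],E_[:,1],1); print('y = ',p, 'at x=.56', np.polyval(p,.56))
v=np.where(l[:,289]==k)[0].max()+.5; print('outer end',ray(c,289.5,v,.008))
# side view check
d=cam('side'); cv2.imwrite('pics/side1.png',cv2.resize(d['color'][190:320,200:420],None,fx=3.5,fy=3.5,interpolation=cv2.INTER_CUBIC)[:,:,::-1])
print('proj outer end',proj(d,ray(c,289.5,v,.008)))
print('front edge board',[ray(c,u,194.5,.02)for u in(245,289,360)])
q=get_state(); print(q['eef_pos'],R.from_quat(q['orientation']).as_matrix().round(3))
E
```

```text
-11.07025049513959 [-11. -11. -11.  -9.  -5.  -2.   0.   1.   0.  -0.  -1.  -1.  -1.  -1.
  -1.  -4.  -7. -10. -11. -11.]
[284 197  13  32 369] [289.85365854 212.50948509]
y =  [-0.04157061 -0.12523527] at x=.56 -0.14851481152912252
y =  [-0.02922361 -0.16222619] at x=.56 -0.17859141294373224
outer end [ 0.52385546 -0.16315685  0.008     ]
proj outer end [255.43334391 230.59716211]
front edge board [array([ 0.60894611, -0.04848122,  0.02      ]), array([ 0.60995715, -0.16109602,  0.02      ]), array([ 0.61158584, -0.34250811,  0.02      ])]
[ 0.25128059 -0.57224823  0.22668601] [[ 0.916  0.402 -0.   ]
 [ 0.402 -0.916  0.   ]
 [-0.    -0.    -1.   ]]
```

View pics/side1.png

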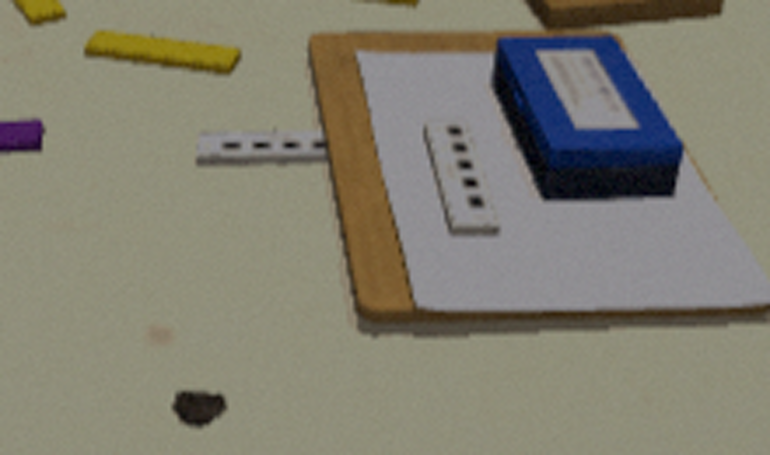

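The card is 30.1 mm wide with its axis at about -2° to x. Its centreline is at y≈-0.163 and its outer end at x≈0.524, so about 87 mm is visible, which matches the description. I'll grasp at about (0.545, -0.163). First I turn the tool 0.449 rad about its z and move above the card.

apply_moves([
  [0, 0, 0, 0, 0, 0.1496, 0],
  [0, 0, 0, 0, 0, 0.1496, 0],
  [0, 0, 0, 0, 0, 0.1496, 0],
  [16.4, -24.7, 0, 0, 0, 0, 0],
  [16.4, -24.7, 0, 0, 0, 0, 0],
  [16.4, -24.7, 0, 0, 0, 0, 0],
  [16.4, -24.7, 0, 0, 0, 0, 0],
  [16.4, -24.7, 0, 0, 0, 0, 0],
  [16.4, -24.7, 0, 0, 0, 0, 0],
  [16.4, -24.7, 0, 0, 0, 0, 0],
  [16.4, -24.7, 0, 0, 0, 0, 0],
  [16.4, -24.7, 0, 0, 0, 0, 0],
  [16.4, -24.7, 0, 0, 0, 0, 0],
  [16.4, -24.7, 0, 0, 0, 0, 0],
  [16.4, -24.7, 0, 0, 0, 0, 0],
  [16.4, -24.7, 0, 0, 0, 0, 0],
  [16.4, -24.7, 0, 0, 0, 0, 0],
  [16.4, -24.7, 0, 0, 0, 0, 0],
  [16.4, -24.7, 0, 0, 0, 0, 0],
  [16.4, -24.7, 0, 0, 0, 0, 0],
])

```text
time: 2.5
eef_pos: [0.5453, -0.1614, 0.2269]
orientation: [1.0, -0.018, 0.0, 0.0]
wrist_force: [-0.3, -0.2, -0.3]
width: 0.999
grip_force: 0.0
```

```bash
cat > rem.py <<'E'
from h import *
import sys
t=np.array(list(map(float,sys.argv[1:4]))); q=get_state(); M=R.from_quat(q['orientation']).as_matrix()
print('t',q['time'],'pos',q['eef_pos'].round(4),'F',q['wrist_force'].round(1),'w',q['width'],'grip',q['grip_force'])
print(M.round(3)); print('tool mm',(M.T@(t-q['eef_pos'])*1000).round(1))
E
python3 rem.py .545 -.163 .1
python3 -c "
from h import *
c=cam('top');d=cam('side')
for z in(0,.01,.02): print(proj(d,ray(c,361,239.5,z)))"
```

```text
t 2.5 pos [ 0.5453 -0.1614  0.2269] F [-0.3 -0.2 -0.3] w 0.999333544645746 grip 0.0
[[ 0.999 -0.035  0.   ]
 [-0.035 -0.999 -0.   ]
 [ 0.     0.    -1.   ]]
tool mm [ -0.3   1.6 126.9]
[244.45177326 284.42810908]
[243.79268807 279.95600567]
[243.12785958 275.4449321 ]
```

Across the two views the pale speck comes out at z=0, so it is only a stain. Next I descend.

apply_moves([
  [0, 1.6, 25, 0, 0, 0, 0],
  [0, 0, 30, 0, 0, 0, 0],
  [0, 0, 30, 0, 0, 0, 0],
  [0, 0, 30, 0, 0, 0, 0],
  [0, 0, 30, 0, 0, 0, 0],
  [0, 0, 30, 0, 0, 0, 0],
  [0, 0, 15, 0, 0, 0, 0],
  [0, 0, 10, 0, 0, 0, 0],
  [0, 0, 0, 0, 0, 0, 0],
  [0, 0, 0, 0, 0, 0, 0],
])

```text
time: 3.6
eef_pos: [0.545, -0.1644, 0.0274]
orientation: [1.0, -0.018, 0.0, 0.0]
wrist_force: [0.6, 0.3, -0.5]
width: 1.004
grip_force: 0.0
```

```bash
python3 rem.py .545 -.163 .0035; python3 -c "
from h import *
c=cam('top');d=cam('side')
a=cv2.resize(c['color'][150:260,230:400],(510,330));b=cv2.resize(d['color'][150:260,200:370],(510,330))
cv2.imwrite('pics/p2.png',cv2.resize(np.vstack([a,b]),(460,595))[:,:,::-1])"
```

```text
t 3.6 pos [ 0.545  -0.1644  0.0274] F [ 0.6  0.3 -0.5] w 1.0040915883347934 grip 0.0
[[ 0.999 -0.035  0.001]
 [-0.035 -0.999 -0.   ]
 [ 0.001  0.    -1.   ]]
tool mm [-0.1 -1.4 23.9]
```

View pics/p2.png

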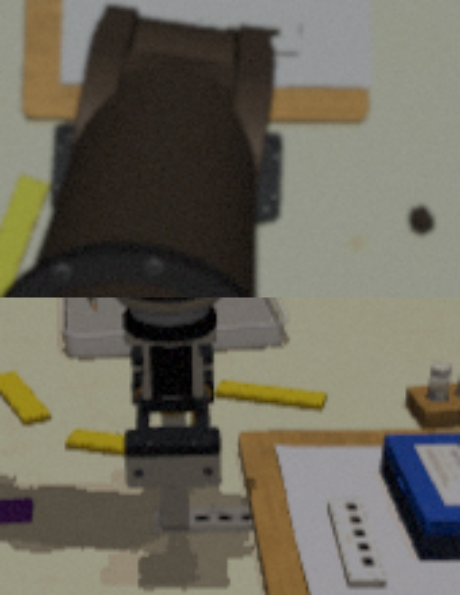

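The top view shows the gripper straddling the card. The side view (lower half) shows the finger beside the card's outer part, clear of the board. I descend the rest of the way and close.

apply_moves([
  [0, -1.4, 10, 0, 0, 0, 0],
  [0, 0, 8, 0, 0, 0, 0],
  [0, 0, 5.5, 0, 0, 0, 0],
  [0, 0, 0, 0, 0, 0, 0],
  [0, 0, 0, 0, 0, 0, 80],
  [0, 0, 0, 0, 0, 0, 130],
  [0, 0, 0, 0, 0, 0, 150],
  [0, 0, 0, 0, 0, 0, 160],
  [0, 0, 0, 0, 0, 0, 170],
  [0, 0, 0, 0, 0, 0, 180],
  [0, 0, 0, 0, 0, 0, 190],
  [0, 0, 0, 0, 0, 0, 200],
  [0, 0, 0, 0, 0, 0, 200],
  [0, 0, 0, 0, 0, 0, 200],
])

```text
time: 5.1
eef_pos: [0.5446, -0.1626, 0.0032]
orientation: [1.0, -0.018, -0.0, 0.0]
wrist_force: [-0.2, -0.1, 0.4]
width: 0.32
grip_force: 30.0
```

Gripped at an opening of about 29.4 mm, which matches the card. I start the pull gently.

apply_moves([
  [-2, 0, 0, 0, 0, 0, 200],
  [-3, 0, 0, 0, 0, 0, 200],
  [-3, 0, 0, 0, 0, 0, 200],
  [0, 0, 0, 0, 0, 0, 200],
])

```text
time: 5.5
eef_pos: [0.5381, -0.1624, 0.0038]
orientation: [1.0, -0.017, 0.002, 0.0]
wrist_force: [4.0, 0.3, -1.1]
width: 0.318
grip_force: 30.0
```

```bash
python3 rem.py .5366 -.1626 .0035; cat > bd.py <<'E'
from h import *
c=cam('top'); im=c['color']; h=cv2.cvtColor(im,cv2.COLOR_RGB2HSV)
o=((h[:,:,0]<25)&(h[:,:,1]>110)&(h[:,:,2]>70)); 
for u in (245,360):
    v=np.where(o[180:205,u])[0]+180; print('board front',u,v.min(),v.max(),ray(c,u,v.max()+.5,.012)[:2].round(4))
b=(h[:,:,0]>95)&(h[:,:,0]<125)&(h[:,:,1]>120); b[:90]=0;b[160:]=0;b[:,:255]=0;b[:,345:]=0
ys,xs=np.nonzero(b);print('box',xs.min(),xs.max(),ys.min(),ys.max())
E
python3 bd.py; python3 - <<'E'
import cv2,numpy as np
from h import *
im=cv2.imread('pics/top0.png')[:,:,::-1]; h=cv2.cvtColor(np.ascontiguousarray(im),cv2.COLOR_RGB2HSV)
o=((h[:,:,0]<25)&(h[:,:,1]>110)&(h[:,:,2]>70))
for u in(245,360): v=np.where(o[180:205,u])[0]+180; print('orig',u,v.min(),v.max())
b=(h[:,:,0]>95)&(h[:,:,0]<125)&(h[:,:,1]>120); b[:90]=0;b[160:]=0;b[:,:255]=0;b[:,345:]=0
ys,xs=np.nonzero(b);print('box',xs.min(),xs.max(),ys.min(),ys.max())
E
```

```text
t 5.5 pos [ 0.5381 -0.1624  0.0038] F [ 4.   0.3 -1.1] w 0.3178798269825275 grip 29.993669986724854
[[ 0.999 -0.035  0.003]
 [-0.035 -0.999 -0.   ]
 [ 0.003  0.    -1.   ]]
tool mm [-1.5  0.2  0.3]
board front 245 180 192 [ 0.6158 -0.0475]
board front 360 183 194 [ 0.6132 -0.3441]
box 272 327 110 144
orig 245 180 193
orig 360 184 194
box 272 327 110 144
```

The drag is only about 4 N and the board hasn't moved. I keep pulling.

apply_moves([
  [-3, 0, 0, 0, 0, 0, 200],
  [-4, 0, 0, 0, 0, 0, 200],
  [-4, 0, 0, 0, 0, 0, 200],
  [-4, 0, 0, 0, 0, 0, 200],
  [-4, 0, 0, 0, 0, 0, 200],
  [-4, 0, 0, 0, 0, 0, 200],
  [-4, 0, 0, 0, 0, 0, 200],
  [-4, 0, 0, 0, 0, 0, 200],
  [-5, 0, 0, 0, 0, 0, 200],
  [-5, 0, 0, 0, 0, 0, 200],
  [-5, 0, 0, 0, 0, 0, 200],
  [-5, 0, 0, 0, 0, 0, 200],
  [-5, 0, 0, 0, 0, 0, 200],
  [0, 0, 0, 0, 0, 0, 200],
])

```text
time: 6.95
eef_pos: [0.4796, -0.1604, 0.0032]
orientation: [1.0, -0.018, -0.0, -0.0]
wrist_force: [-0.2, 0.2, -0.8]
width: 0.315
grip_force: 30.0
```

```bash
python3 rem.py .46 -.345 .0035; python3 bd.py; python3 -c "
from h import *
d=cam('side','s3.png')"
```

```text
t 6.95 pos [ 0.4796 -0.1604  0.0032] F [-0.2  0.2 -0.8] w 0.31506127465964356 grip 29.9941286444664
[[ 0.999 -0.035 -0.001]
 [-0.035 -0.999  0.   ]
 [-0.001 -0.    -1.   ]]
tool mm [-13.1 185.2  -0.3]
board front 245 180 193 [ 0.6132 -0.0476]
board front 360 185 194 [ 0.6132 -0.3441]
box 272 327 110 144
```

View pics/s3.png

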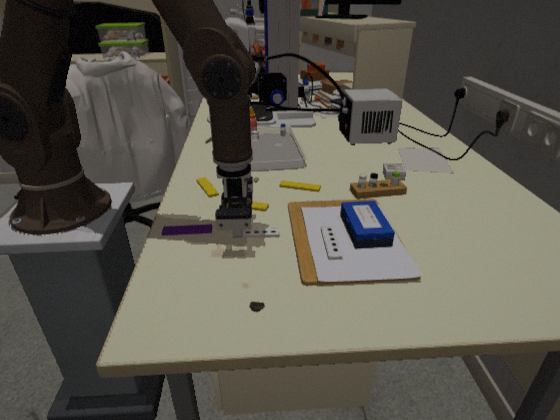

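The card is fully out with its inner end at x≈0.58, clear of the board front at 0.613, and the board and box are unmoved. I lift 30 mm, carry it across and lower it.

apply_moves([
  [0, 0, -10, 0, 0, 0, 200],
  [0, 0, -20, 0, 0, 0, 200],
  [-1, 14, 0, 0, 0, 0, 200],
  [-1.5, 20, 0, 0, 0, 0, 200],
  [-1.5, 20, 0, 0, 0, 0, 200],
  [-1.5, 20, 0, 0, 0, 0, 200],
  [-1.5, 20, 0, 0, 0, 0, 200],
  [-1.5, 20, 0, 0, 0, 0, 200],
  [-1.5, 20, 0, 0, 0, 0, 200],
  [-1.5, 20, 0, 0, 0, 0, 200],
  [-1, 20, 0, 0, 0, 0, 200],
  [0, 10, 0, 0, 0, 0, 200],
  [0, 0, 0, 0, 0, 0, 200],
  [0, 0, 0, 0, 0, 0, 200],
])

```text
time: 8.45
eef_pos: [0.4618, -0.3431, 0.0331]
orientation: [1.0, -0.017, -0.0, -0.0]
wrist_force: [0.8, 0.6, -0.5]
width: 0.322
grip_force: 30.0
```

```bash
python3 rem.py .461 -.344 .0035;python3 -c "
from h import *
d=cam('side');cv2.imwrite('pics/s4.png',cv2.resize(d['color'][190:340,150:370],None,fx=3,fy=3,interpolation=cv2.INTER_CUBIC)[:,:,::-1])"
```

```text
t 8.45 pos [ 0.4618 -0.3431  0.0331] F [ 0.8  0.6 -0.5] w 0.32227127711723236 grip 29.99416083097458
[[ 0.999 -0.035 -0.   ]
 [-0.035 -0.999  0.001]
 [-0.    -0.001 -1.   ]]
tool mm [-0.7  0.9 29.6]
```

View pics/s4.png

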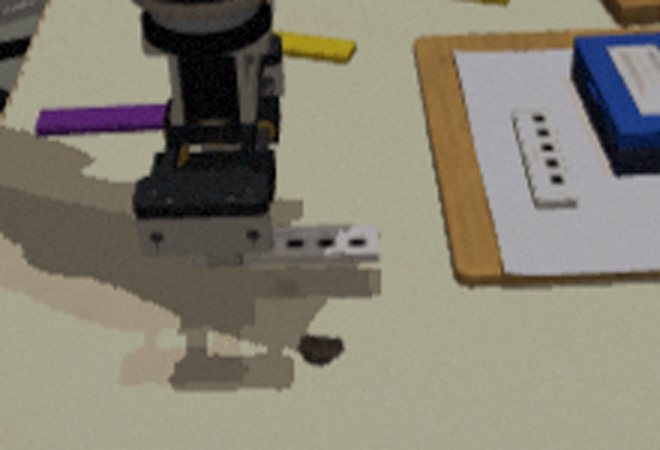

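The card is held level in the gripper at crop (270–380, 228–262), clear of the sherd at crop (320,348). I lower it and open partway.

apply_moves([
  [0, 0, 10, 0, 0, 0, 200],
  [0, 0, 10, 0, 0, 0, 200],
  [0, 0, 6, 0, 0, 0, 200],
  [0, 0, 3.6, 0, 0, 0, 200],
  [0, 0, 0, 0, 0, 0, 200],
  [0, 0, 0, 0, 0, 0, 200],
  [0, 0, 0, 0, 0, 0, 150],
  [0, 0, 0, 0, 0, 0, 120],
  [0, 0, 0, 0, 0, 0, 115],
  [0, 0, 0, 0, 0, 0, 115],
  [0, 0, 0, 0, 0, 0, 115],
  [0, 0, 0, 0, 0, 0, 115],
])

```text
time: 9.7
eef_pos: [0.4617, -0.3438, 0.0037]
orientation: [1.0, -0.018, 0.0, 0.0]
wrist_force: [-0.2, -0.0, -0.2]
width: 0.548
grip_force: 0.0
```

Released at an opening of 50 mm. I lift straight up and back away from the view.

apply_moves([
  [0, 0, -10, 0, 0, 0, 115],
  [0, 0, -20, 0, 0, 0, 115],
  [0, 0, -30, 0, 0, 0, 115],
  [0, 0, -30, 0, 0, 0, 115],
  [0, 0, -30, 0, 0, 0, 115],
  [0, 0, -30, 0, 0, 0, 115],
  [0, 0, -30, 0, 0, 0, 115],
  [-15, 25, -10, 0, 0, 0, 115],
  [-15, 25, 0, 0, 0, 0, 115],
  [-15, 25, 0, 0, 0, 0, 115],
  [-15, 25, 0, 0, 0, 0, 115],
  [-15, 25, 0, 0, 0, 0, 115],
  [-15, 25, 0, 0, 0, 0, 115],
  [-15, 25, 0, 0, 0, 0, 115],
  [-10, 25, 0, 0, 0, 0, 115],
  [0, 25, 0, 0, 0, 0, 115],
  [0, 0, 0, 0, 0, 0, 115],
])

```text
time: 11.4
eef_pos: [0.3368, -0.5679, 0.1942]
orientation: [1.0, -0.02, -0.0, 0.001]
wrist_force: [0.8, -0.1, 0.1]
width: 0.549
grip_force: 0.0
```

```bash
python3 bd.py;python3 -c "
from h import *
c=cam('top');d=cam('side')
a=cv2.resize(c['color'][90:290,160:420],(520,400));cv2.imwrite('pics/f.png',np.vstack([a,cv2.resize(d['color'][190:330,150:490],(520,200))])[:,:,::-1])
h=cv2.cvtColor(c['color'],cv2.COLOR_RGB2HSV)
for b,s in (((365,215,405,250),h[:,:,2]<90),((160,215,190,240),h[:,:,1]>75)):
    u0,v0,u1,v1=b; y,x=np.nonzero(s[v0:v1,u0:u1]);print(ray(c,x.mean()+u0,y.mean()+v0,.006))
f=cv2.GaussianBlur(c['color'].astype(float),(0,0),.7);m=((f[:,:,2]-f[:,:,1]>-6)|(f.mean(2)<75)).astype(np.uint8);m[:200]=0;m[275:]=0;m[:,:330]=0;m[:,376:]=0
n,l,st,ce=cv2.connectedComponentsWithStats(m);k=1+np.argmax(st[1:,4]);print(st[k],ce[k],ray(c,*ce[k],.008))"
```

```text
board front 245 180 193 [ 0.6132 -0.0476]
board front 360 184 195 [ 0.6106 -0.3441]
box 272 327 110 145
[ 0.51971668 -0.40767834  0.006     ]
[0.52944613 0.13327106 0.006     ]
[355 215  13  48 576] [361.03298611 238.38715278] [ 0.50029555 -0.34523423  0.008     ]
```

View pics/f.png

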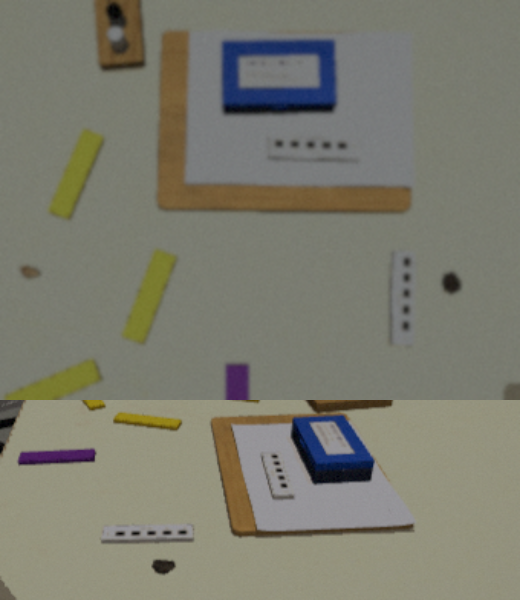

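The card lies flat and face up at (0.500, -0.345), about 65 mm from the sherd at (0.520, -0.408) and with a gap between them. The board is down flat, and the board, box, sherd and bone are where they were.

```bash
python3 -c "
from bench import *
print(hand_in())"
```

```text
the job is handed in; nothing more can be done
None
```

I drew the trapped card out and laid it flat about 65 mm from the potsherd, not touching it; the last pictures show nothing else visibly moved, and I handed the job in (no verdict was returned).

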